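# Reverse the two-colour filter slider in its slot

## Robot

A 7-joint arm with a two-finger parallel gripper is mounted at the origin on a cart in front of the work surface, level with it; the furniture and walls round the work are solid. World frame = base frame: x ahead of the robot, y to its left, z up, the work surface at z = 0. Lengths are in m, angles in rad, forces in N, time in s.
With the tool pointing down it reaches from about 0.425 to 0.825 m from the base axis. Payload 3.6 kg.
Tool frame: the origin (TCP) lies on the centre line of the jaws, within the pads' length; the fingertips stand 17 mm ahead of it and the grasp point (between the pads) lies 2 mm behind it (arm.tip_extent is the distance from the TCP to the fingertips, in m); z points along the fingers, y is the line along which they close (so a half turn about z gives the same grasp; the last joint's range is limited). The gripper opens to 85 mm and grips with 20 to 120 N. Pads are 22 mm wide; open, the fingers measure 114 mm over their backs; the gripper's body (76 mm by 85 mm) begins 54 mm behind the grasp point. The pads swing forward as they close: fully open they stand 13 mm farther back than shut.
Start: joints at [-1.373, 0.615, -0.013, 1.423, 0.008, 1.103, -0.04], TCP at [0.145, 0.634, 0.248] pointing down, gripper open.
Joint ranges: [-3.12, 3.12], [-0.3, 2.06], [-1.34, 1.32], [0.26, 2.42], [-1.36, 4.5], [0.01, 1.98], [-2.84, 2.84]. Speed limits (rad/s): [2.79, 2.79, 3.14, 3.14, 3.14, 3.14, 3.14].

## Interface

Orientations are given as a unit quaternion [w, x, y, z].
In Python, from plant import sense, cams, ticket, arm gives the robot as it stands.
- The arm moves only by the tool send_rows, never from a script. Its argument "commands" is a list of rows, each a list of 3 entries, a list of its own where there are three numbers: the finger opening in cm, from 0 to 8.54, then the shift along the tool's x, y, z in cm, then the turn, a rotation vector about the tool's x, y, z in rad. In form: [[gripper, [x, y, z], [rx, ry, rz]], ...]. A call has 1 to 5 rows; each row is the pose to reach, as a shift and turn from the pose commanded when the call began, along the tool's axes at that moment; what a row does not reach only later rows make up. A row lasts 1/12 s, in which the tool goes at most 41.7 mm and 7.16 degrees, less where a joint would pass 70% of its speed; a pose out of reach is approached as far as the arm can. A call with a gripper value outside its range is refused whole. The fingers move at their own pace and stop on an object; "newtons" is the grip in N (left out, the last holds). Time passes only in rows, so rows that repeat a pose let the fingers close. It gives the time, the measured TCP pose, the force, the opening and the grip force at its end, in the units of the state.
- sense(): the state, without advancing time (a new reading comes with each control period).
- cams.camera(name): name is "side" or "top"; returns a dict with "frame" (420x560x3 uint8, red, green, blue), "depth" (420x560 float32, m along the optical axis (not along the pixel's ray), 0 where there is no reading), "intrinsics" (3x3 intrinsics, pixels), "R" (3x3) and "t" (3): a world point X has camera coordinates R X + t. Camera axes: x right, y down, z forward; pixel columns grow to the right and rows downward; lengths in m; the calibration is good to about 2 mm. A picture is of the moment at which its call begins.
- ticket.job_done(): hands the job in; it is judged then, once.
The state is a dict: "time_s": time; "q": joint angles; "qd": joint speeds; "tau": joint torques, N m; "tcp_pos": TCP position; "eef_rot": TCP orientation; "ft_force": force on the tool from outside, world axes, zero at the start; "moment": the same for the moment, N m; "width": finger opening in m; "gripper_force": force on a finger pad.
Only numpy, scipy, OpenCV 4.12 (cv2) and the standard library are available. Lean on these libraries where they do the work, as an engineer would, in place of code of your own. Each camera call takes 0.05 s, during which the arm holds its last target. There are 200 camera calls.

## Task

The filter slider in the white housing is in with its orange end. Draw it out, turn it end for end with the same face up, and slide it back in blue end first, pushing until you feel it press firmly on the stop inside without ramming it; then let go, leaving it there. Leave the bottle, the dish and the black case where they stand.

Things in the scene. Friction and masses are not known exactly. Their poses are not given: they have to be found in the camera images.
- housing: white filter housing fixed to the worktop, block 110 x 90 x 66 mm on a 6 mm foot plate (124 x 112 mm), round black light port on top (to z = 72 mm), thumb screws 10 mm out of its sides. Origin: centre of the block's underside, on the worktop; z up; x points into the slot, whose mouth is in the face x = -55 mm
- slot_mouth (a point): middle of the slot's floor edge at the mouth face (housing x = -55, y = 0, z = 30 mm). The slot runs level along housing x, 46 mm wide (y) and 18 mm high, floor at z = 30 mm, roof at z = 48 mm. The mouth is bevelled at 45 degrees, 8 mm at the sides and top, 4 mm at the floor
- stop_carrier: hidden bracket fixed inside the housing (origin at housing x = 41, y = 0, z = 30 mm). On it sits the stop that ends the slot; it is set anew each time and does not give: it meets the slider's leading end somewhere between 88 and 98 mm behind the mouth. Where is not reported; it must be felt
- slider: loose aluminium filter slider, a slab 150 x 44 x 16 mm, 0.13 to 0.25 kg, upper face with a blue window and stripe towards one end, orange ones towards the other. Origin: centre of its underside; z up out of the upper face; +x towards the blue end, y across its width. At the start it lies in the slot, orange end 84 to 87 mm deep, blue end sticking out
- blue_end (a point): middle of the slider's blue end face (slider x = +75 mm, 8 mm above its underside)
- orange_end (a point): middle of the slider's orange end face (slider x = -75 mm, 8 mm above its underside)
- stain_bottle: loose brown dropper bottle, 40 mm across, 96 mm high, beside the housing (its +y side); origin under its centre
- petri_dish: loose blue closed petri dish, 67 mm across, 17 mm high, behind the housing; origin under its centre
- objective_case: loose black screw-top case, 41 mm across, 63 mm high, on the worktop near x = 0.65 m, y = 0.08 m (the worktop on the robot's side of it, x = 0.41 to 0.60 m, y = 0.06 to 0.20 m, is free); origin under its centre
Mind the look-alikes: they are no part of the job. There is more than one size of the petri_dish; the one meant has the size given above.

How it is judged:
On the way, in this order (a step that is already met when the one before it is completed fails the run):
1. the slider is drawn right out of the slot (x of orange_end in the frame of housing below -0.058 m), for 0.1 s.
2. the slider, blue end first and the same face up, is in the slot and pressed on the stop with more than 3 N (x of blue_end in the frame of housing between 0.03 and 0.046 m and y of blue_end in the frame of housing between -0.005 and 0.005 m and y of orange_end in the frame of housing between -0.008 and 0.008 m and angle between slider's own z axis and vertical below 0.08 rad and z of slider in the frame of housing between 0.026 and 0.036 m and contact force between slider and stop_carrier above 3 N), for 0.05 s.
At the end, for the whole second after the job is handed in: The slider, pressed on the stop before with over 3 N, rests blue end in: that end 85 to 101 mm behind the mouth and within 5 mm of the slot's centre line (orange end 8 mm), right face up, level within 0.08 rad. Bottle, dish and case stand within 20 mm and 0.1 rad of the start (x of blue_end in the frame of housing between 0.03 and 0.046 m and y of blue_end in the frame of housing between -0.005 and 0.005 m and y of orange_end in the frame of housing between -0.008 and 0.008 m and angle between slider's own z axis and vertical below 0.08 rad and z of slider in the frame of housing between 0.026 and 0.036 m and linear speed of slider below 0.01 m/s and angle between each of stain_bottle, petri_dish, objective_case's own z axis and vertical below 0.1 rad and distance of each of stain_bottle, petri_dish, objective_case from where it was at the start of the episode below 0.02 m); the robot touches nothing.
It fails at once if the slider is rammed against the stop with more than 60 N (contact force between slider and stop_carrier above 60 N).
It fails at once if the stain bottle is knocked over or shifted more than 20 mm (distance of stain_bottle from where it was at the start of the episode above 0.02 m or angle between stain_bottle's own z axis and vertical above 0.4 rad).
It fails at once if the petri dish is knocked over or shifted more than 20 mm (distance of petri_dish from where it was at the start of the episode above 0.02 m or angle between petri_dish's own z axis and vertical above 0.4 rad).
It fails at once if the objective case is knocked over or shifted more than 20 mm (distance of objective_case from where it was at the start of the episode above 0.02 m or angle between objective_case's own z axis and vertical above 0.4 rad).
It also fails if it takes over 64 s, if anything falls off the work surface, if the arm or the gripper's body presses on something with over 40 N, if the wrist force passes 120 N, or if a joint passes its speed limit or range.

## Working session

There is one attempt and no reset: what is moved stays moved. The work goes in short steps, Python scripts to look and compute and a tool call to move; the robot and the scene stay as the last step left them, time stands still between calls to the robot, and variables do not carry over. Pictures are saved under pics/ and viewed, at most 10 in all, crops included, and the job is handed in when it is done.

Besides the shell and the picture viewer there is one more tool, called after "Request:" by a JSON object that holds its "fn" and its "kwargs". send_rows: Moves the arm, as the interface text tells. Its arguments: {"type":"object","properties":{"commands":{"type":"array"},"newtons":{"type":"number"}},"required":["commands"]}

```bash
mkdir -p pics; ls; cat > h.py <<'E'
import numpy as np, cv2
from plant import sense, cams, ticket, arm
def grab(n):
    c=cams.camera(n); np.savez(f'{n}.npz',**c); return c
def load(n): return dict(np.load(f'{n}.npz'))
def ray(c,u,v):
    d=np.linalg.inv(c['intrinsics'])@np.array([u,v,1.]); R=c['R']; return -R.T@c['t'], R.T@d
def onz(c,u,v,z):
    o,d=ray(c,u,v); return o+d*(z-o[2])/d[2]
def proj(c,X):
    p=c['intrinsics']@(c['R']@np.asarray(X)+c['t']); return p[:2]/p[2]
def cloud(c):
    h,w=c['depth'].shape; u,v=np.meshgrid(np.arange(w),np.arange(h)); Z=c['depth'].astype(float)
    P=np.stack([u*Z,v*Z,Z],-1)@np.linalg.inv(c['intrinsics']).T
    return (P-c['t'])@c['R']
E
python3 - <<'E'
from h import *
for n in('top','side'):
    c=grab(n); cv2.imwrite(f'pics/{n}0.png',c['frame'][...,::-1])
    print(n,-c['R'].T@c['t'],c['R'].round(2).tolist())
print(sense())
E
```

```text
pics
top [ 0.39981267 -0.10843832  0.9004099 ] [[0.16, -0.99, 0.0], [-0.96, -0.16, -0.21], [0.21, 0.03, -0.98]]
side [ 0.11459681 -0.0107071   0.7668037 ] [[-0.24, -0.97, -0.01], [-0.81, 0.21, -0.55], [0.54, -0.12, -0.83]]
{'time_s': 0.1, 'q': array([-1.37252233,  0.61582524, -0.01262203,  1.42477569,  0.0081024 ,
        1.1033934 , -0.0403951 ]), 'qd': array([-0.00126973,  0.00060456,  0.00217433, -0.00354997, -0.00072491,
       -0.00171177,  0.00010037]), 'tau': array([ 1.33257985e-03, -4.70382142e+01,  2.60390164e-01, -1.71572578e+01,
        1.00643974e-02,  5.82095498e-03, -6.67540860e-06]), 'tcp_pos': array([0.14471469, 0.63300711, 0.24723987]), 'eef_rot': array([-1.17429266e-04,  1.12112597e-01,  9.93694814e-01, -1.16989703e-03]), 'ft_force': array([ 0.37642596, -0.54205201, -0.11906191]), 'moment': array([ 0.0010057 , -0.00748494, -0.04894365]), 'gripper_force': 0.0, 'width': 0.08554604675842602}
```

View pics/top0.png

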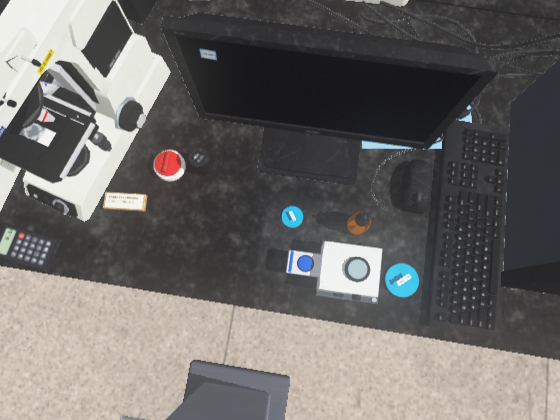

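View pics/side0.png

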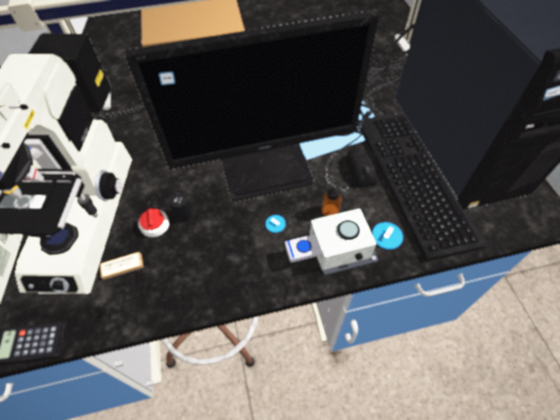

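Both views show the white housing at about (350,269) in the top view. Its slot faces image-left (world +y), with the slider's blue end out at about (303,263). The bottle is at (359,222), the large dish at (402,280) with a small look-alike at (292,216), and the black case at (198,157).

```bash
python3 - <<'E'
from h import *
for n in('top','side'):
    c=load(n); P=cloud(c); f=c['frame'].astype(int); hsv=cv2.cvtColor(c['frame'],cv2.COLOR_RGB2HSV).astype(int)
    print(n)
    u,v=(350,250) if n=='top' else (345,225)
    roi=np.zeros(P.shape[:2],bool)
    if n=='top': roi[235:310,270:390]=1
    else: roi[205:275,280:382]=1
    # housing top: height ~66 white
    z=P[...,2]
    m=roi&(f.min(-1)>170)&(abs(z-.068)<.008)
    k=cv2.minAreaRect(P[m][:,:2].astype(np.float32)*1000)
    m8=m.astype(np.uint8); cn=max(cv2.findContours(m8,0,2)[0],key=cv2.contourArea)
    hull=cv2.convexHull(cn)[:,0]
    W=np.array([onz(c,a,b,.066)[:2] for a,b in hull],np.float32)*1000
    print(' housing', k, 'rays',cv2.minAreaRect(W), 'zmed',np.median(z[m]))
    s=roi&(abs(z-.046)<.007)&(P[...,1]>(k[0][1]/1000+.06))
    print(' slider n',s.sum(),'z',np.median(z[s]),cv2.minAreaRect(P[s][:,:2].astype(np.float32)*1000))
    b=roi&(hsv[...,0]>105)&(hsv[...,0]<130)&(hsv[...,1]>130)&(hsv[...,2]>90)
    nl,l,st,ce=cv2.connectedComponentsWithStats(b.astype(np.uint8))
    for i in range(1,nl):
        if st[i,4]>15: print('  blue',st[i],onz(c,*ce[i],.046).round(4))
    # round port
    # others
    cy=(hsv[...,0]>90)&(hsv[...,0]<105)&(hsv[...,1]>150)&(hsv[...,2]>120)
    nl,l,st,ce=cv2.connectedComponentsWithStats(cy.astype(np.uint8))
    for i in range(1,nl):
        if st[i,4]>150: print('  cyan',st[i],onz(c,*ce[i],.017).round(3))
    br=(hsv[...,0]<15)&(hsv[...,1]>130)&(hsv[...,2]>60)
    nl,l,st,ce=cv2.connectedComponentsWithStats(br.astype(np.uint8))
    for i in range(1,nl):
        if st[i,4]>100: print('  brown',st[i],onz(c,*ce[i],.07).round(3))
    # heights of top view near work
    if n=='top':
        G={}
        print('case',P[150:168,188:210][z[150:168,188:210]>.04].mean(0) )
        q=P[z>.09]; 
        for x0 in np.arange(.3,1.0,.1):
            print(round(x0,1),[int(1000*q[(abs(q[:,0]-x0)<.05)&(abs(q[:,1]-y0)<.05)][:,2].max(initial=0)) for y0 in np.arange(.5,-.5,-.1)])
print(arm.tip_extent,[a for a in dir(arm) if a[0]!='_'])
E
```

```text
top
 housing ((492.8005676269531, -225.2130126953125), (90.15410614013672, 110.72157287597656), 1.4890568256378174) rays ((492.6722717285156, -224.69386291503906), (90.3155517578125, 110.48808288574219), 1.5485724210739136) zmed 0.06638299743473912
 slider n 718 z 0.04619928503316444 ((490.1000061035156, -135.52989196777344), (44.10623550415039, 59.682804107666016), 0.7932556867599487)
  blue [288 251   5  20  51] [ 0.4904 -0.1123  0.046 ]
  blue [298 256  14  15 170] [ 0.4913 -0.1399  0.046 ]
  cyan [282 206  21  22 322] [ 0.583 -0.101  0.017]
  cyan [385 264  34  33 753] [ 0.492 -0.335  0.017]
  brown [155 151  26  25 498] [0.638 0.156 0.07 ]
  brown [348 218  18  16 135] [ 0.571 -0.224  0.07 ]
case [0.65799344 0.09795366 0.0664305 ]
0.3 [0, 0, 0, 0, 0, 0, 0, 0, 0, 0]
0.4 [0, 0, 0, 0, 0, 0, 900, 0, 0, 0]
0.5 [0, 0, 203, 0, 0, 0, 0, 0, 0, 0]
0.6 [0, 204, 386, 0, 0, 0, 0, 97, 0, 0]
0.7 [0, 338, 391, 128, 377, 377, 377, 377, 377, 0]
0.8 [0, 336, 340, 293, 376, 377, 376, 377, 376, 0]
0.9 [0, 0, 235, 250, 0, 0, 0, 0, 0, 0]
side
 housing ((489.570556640625, -223.79844665527344), (91.25061798095703, 110.6898422241211), 1.4881929159164429) rays ((488.3253479003906, -223.3192138671875), (93.68586730957031, 111.60128784179688), 1.6182465553283691) zmed 0.06656717178633514
 slider n 566 z 0.04659093149064152 ((486.96185302734375, -134.1591033935547), (45.53154754638672, 59.47867965698242), 1.0310155153274536)
  blue [297 241  14  11 123] [ 0.4886 -0.1411  0.046 ]
  cyan [265 215  21  18 243] [ 0.574 -0.099  0.017]
  cyan [372 222  31  28 554] [ 0.483 -0.332  0.017]
  brown [321 194  21  21 299] [ 0.558 -0.22   0.07 ]
  brown [139 207  25  22 403] [0.62 0.16 0.07]
0.017 ['PlanningError', 'tip_extent']
```

```bash
cat > plan.py <<'E'
from h import *
from scipy.spatial.transform import Rotation as Ro
def Rd(p):
    c,s=np.cos(p),np.sin(p); return np.array([[-s,c,0],[c,s,0],[0,0,-1.]])
def cur():
    s=sense(); R=Ro.from_quat(s['eef_rot'],scalar_first=True).as_matrix()
    return np.array(s['tcp_pos']), R
def plan(wps,step=.036,dang=.115,p=None,R=None):
    """wps: (pos,yaw_deg,grip_cm); prints calls"""
    if p is None: p,R=cur()
    rows=[];a,ya=p,np.arctan2(R[1,1],R[0,1])
    for pos,yd,g in wps:
        pos=np.array(pos,float); y=np.radians(yd)
        n=int(np.ceil(max(np.linalg.norm(pos-a)/step,abs(y-ya)/dang,1)))
        rows+=[(a+(pos-a)*k/n,ya+(y-ya)*k/n,g) for k in range(1,n+1)]; a,ya=pos,y
    for i in range(0,len(rows),5):
        out=[]
        for pos,y,g in rows[i:i+5]:
            t=np.round(R.T@(pos-p)*100,1); rv=np.round(Ro.from_matrix(R.T@Rd(y)).as_rotvec(),2 if i+5<len(rows) else 3)
            out.append([g,t.tolist(),rv.tolist()])
        print(str(out).replace(' ','').replace('-0.0,','0,').replace('-0.0]','0]'))
        p=p+R@(np.array(t)/100); R=R@Ro.from_rotvec(rv).as_matrix()
    print('end',p.round(4),np.degrees(np.arctan2(R[1,1],R[0,1])).round(2))
E
python3 - <<'E'
from plan import *
plan([([.38,.26,.25],45,8.5),([.489,-.134,.16],1.5,8.5)])
E
```

```text
[[8.5,[-2.4,-2.4,0],[0,0.0,0.04]],[8.5,[-4.8,-4.8,0],[0,0.0,0.09]],[8.5,[-7.2,-7.2,0],[0,0.0,0.13]],[8.5,[-9.6,-9.6,-0.1],[0,0.0,0.17]],[8.5,[-12.0,-12.0,-0.1],[0,0.0,0.22]]]
[[8.5,[-2.9,-1.8,0.0],[0,0.0,0.04]],[8.5,[-5.7,-3.6,0],[0,0.0,0.08]],[8.5,[-8.6,-5.4,0],[0,0.0,0.13]],[8.5,[-11.5,-7.2,0],[0,0.0,0.17]],[8.5,[-14.4,-9.0,-0.1],[0,0.0,0.21]]]
[[8.5,[-3.1,-1.2,0.0],[0,0.0,0.04]],[8.5,[-6.3,-2.4,0.0],[0,0.0,0.09]],[8.5,[-9.5,-3.6,0],[0,0.0,0.13]],[8.5,[-12.2,-5.6,0.8],[0,0.0,0.19]],[8.5,[-14.9,-7.7,1.5],[0,0.0,0.26]]]
[[8.5,[-3.2,-1.2,0.8],[0,0.0,0.06]],[8.5,[-6.3,-2.5,1.5],[0,0.0,0.12]],[8.5,[-9.5,-3.8,2.3],[0,0.0,0.19]],[8.5,[-12.7,-5.1,3.0],[0,0.0,0.25]],[8.5,[-15.8,-6.4,3.8],[0,0.0,0.31]]]
[[8.5,[-3.4,-0.2,0.8],[-0.001,0.002,0.067]],[8.5,[-6.8,-0.5,1.5],[-0.001,0.002,0.13]],[8.5,[-10.2,-0.7,2.3],[-0.001,0.002,0.193]],[8.5,[-13.6,-1.0,3.0],[-0.001,0.002,0.257]],[8.5,[-17.0,-1.2,3.8],[-0.001,0.002,0.32]]]
end [ 0.4896 -0.1341  0.1598] 1.5
```

Request:
{"fn": "send_rows", "kwargs": {"commands": [[8.5,[-2.4,-2.4,0],[0,0,0.04]],[8.5,[-4.8,-4.8,0],[0,0,0.09]],[8.5,[-7.2,-7.2,0],[0,0,0.13]],[8.5,[-9.6,-9.6,-0.1],[0,0,0.17]],[8.5,[-12.0,-12.0,-0.1],[0,0,0.22]]]}}

```text
time_s: 0.52
tcp_pos: [0.2357, 0.4882, 0.249]
eef_rot: [-0.0, 0.222, 0.975, -0.0]
ft_force: [0.7, 0.6, 0.5]
width: 0.0851
gripper_force: 0.0
```

Request:
{"fn": "send_rows", "kwargs": {"commands": [[8.5,[-2.9,-1.8,0],[0,0,0.04]],[8.5,[-5.7,-3.6,0],[0,0,0.08]],[8.5,[-8.6,-5.4,0],[0,0,0.13]],[8.5,[-11.5,-7.2,0],[0,0,0.17]],[8.5,[-14.4,-9.0,-0.1],[0,0,0.21]]]}}

```text
time_s: 0.93
tcp_pos: [0.3267, 0.3449, 0.25]
eef_rot: [-0.0, 0.322, 0.947, -0.0]
ft_force: [0.9, 0.6, 0.9]
width: 0.085
gripper_force: 0.0
```

Request:
{"fn": "send_rows", "kwargs": {"commands": [[8.5,[-3.1,-1.2,0],[0,0,0.04]],[8.5,[-6.3,-2.4,0],[0,0,0.09]],[8.5,[-9.5,-3.6,0],[0,0,0.13]],[8.5,[-12.2,-5.6,0.8],[0,0,0.19]],[8.5,[-14.9,-7.7,1.5],[0,0,0.26]]]}}

```text
time_s: 1.35
tcp_pos: [0.3985, 0.1934, 0.2352]
eef_rot: [0.0, 0.443, 0.897, 0.0]
ft_force: [0.9, -0.2, -1.7]
width: 0.0848
gripper_force: 0.0
```

Request:
{"fn": "send_rows", "kwargs": {"commands": [[8.5,[-3.2,-1.2,0.8],[0,0,0.06]],[8.5,[-6.3,-2.5,1.5],[0,0,0.12]],[8.5,[-9.5,-3.8,2.3],[0,0,0.19]],[8.5,[-12.7,-5.1,3.0],[0,0,0.25]],[8.5,[-15.8,-6.4,3.8],[0,0,0.31]]]}}

```text
time_s: 1.77
tcp_pos: [0.4435, 0.029, 0.197]
eef_rot: [0.0, 0.576, 0.817, 0.0]
ft_force: [1.4, -0.2, 0.0]
width: 0.0853
gripper_force: 0.0
```

Request:
{"fn": "send_rows", "kwargs": {"commands": [[8.5,[-3.4,-0.2,0.8],[0,0,0.067]],[8.5,[-6.8,-0.5,1.5],[0,0,0.13]],[8.5,[-10.2,-0.7,2.3],[0,0,0.193]],[8.5,[-13.6,-1.0,3.0],[0,0,0.257]],[8.5,[-17.0,-1.2,3.8],[0,0,0.32]]]}}

```text
time_s: 2.18
tcp_pos: [0.4896, -0.1349, 0.1588]
eef_rot: [-0.0, 0.699, 0.715, -0.0]
ft_force: [-0.1, -0.1, 0.0]
width: 0.0848
gripper_force: 0.0
```

Request:
{"fn": "send_rows", "kwargs": {"commands": [[8.5,[0,0,0],[0,0,0]],[8.5,[0,0,0],[0,0,0]]]}}

```text
time_s: 2.35
tcp_pos: [0.4892, -0.1357, 0.1586]
eef_rot: [-0.0, 0.699, 0.715, -0.001]
ft_force: [-0.4, 0.5, -0.1]
width: 0.0849
gripper_force: 0.0
```

Request:
{"fn": "send_rows", "kwargs": {"commands": [[8.5,[0.2,0,3.5],[0,0,0]],[8.5,[0.2,0,7.0],[0,0,0]],[8.5,[0.2,0,10],[0,0,0]],[8.5,[0.2,0,12.2],[0,0,0]],[8.5,[0.2,0,12.2],[0,0,0]]]}}

```text
time_s: 2.77
tcp_pos: [0.4867, -0.1284, 0.0337]
eef_rot: [-0.004, 0.697, 0.717, -0.002]
ft_force: [-0.3, -0.6, -0.6]
width: 0.0847
gripper_force: 0.0
```

Request:
{"fn": "send_rows", "kwargs": {"commands": [[5.2,[0,0,0],[0,0,0]],[5.2,[0,0,0],[0,0,0]],[5.2,[0,0,0],[0,0,0]],[5.2,[0,0,0],[0,0,0]],[5.2,[0,0,0],[0,0,0]]], "newtons": 25}}

```text
time_s: 3.18
tcp_pos: [0.4904, -0.1314, 0.0386]
eef_rot: [0.001, 0.698, 0.716, 0.001]
ft_force: [0.8, -0.4, 0.3]
width: 0.0522
gripper_force: 0.0
```

```bash
python3 - <<'E'
from h import *
c=grab('side'); t=grab('top')
cv2.imwrite('pics/grip1.png',np.hstack([cv2.resize(x['frame'][a:b,d:e,::-1],(390,390)) for x,a,b,d,e in((t,200,330,260,390),(c,180,310,240,370))]))
E
```

```text
(no output)
```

View pics/grip1.png

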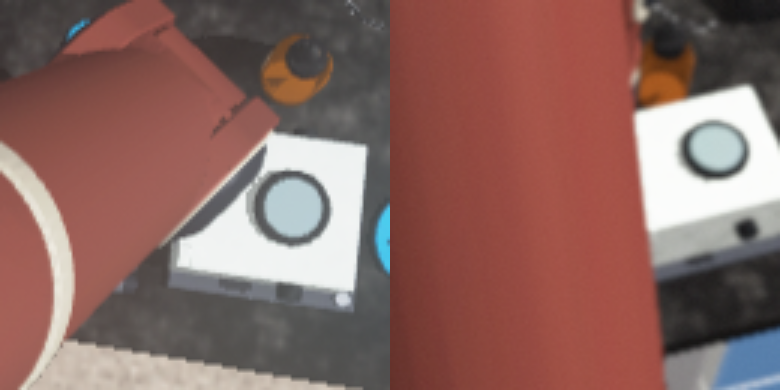

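The arm hides the slider in both views (red arm across the crops). The housing and bottle are undisturbed, so I'll close on the slider.

Request:
{"fn": "send_rows", "kwargs": {"commands": [[4.0,[0,0,0],[0,0,0]],[4.0,[0,0,0],[0,0,0]],[4.0,[0,0,0],[0,0,0]],[4.0,[0,0,0],[0,0,0]],[4.0,[0,0,0],[0,0,0]]], "newtons": 45}}

```text
time_s: 3.7
tcp_pos: [0.4899, -0.1314, 0.0377]
eef_rot: [0.0, 0.698, 0.716, 0.0]
ft_force: [-0.8, 1.7, 5.7]
width: 0.0433
gripper_force: 49.6
```

```bash
python3 - <<'E'
from plan import *
s=sense();print(s);p,R=cur();print(R.round(4))
E
```

```text
{'time_s': 3.7, 'q': array([ 0.05123144,  0.73469318,  0.2564132 ,  2.02995149, -0.42390148,
        0.42657644,  0.65910783]), 'qd': array([ 0.00093201,  0.00102689, -0.00013607,  0.00121453, -0.00092223,
       -0.00083074,  0.00122938]), 'tau': array([ 4.30836277e-01, -3.83945417e+01,  3.33176024e+00, -6.90850854e+00,
        2.16778128e-03, -1.84635655e-01,  1.67227088e-02]), 'tcp_pos': array([ 0.48991723, -0.13136651,  0.0377363 ]), 'eef_rot': array([2.59457256e-04, 6.97837926e-01, 7.16255609e-01, 2.54278589e-04]), 'ft_force': array([-0.75207389,  1.65044243,  5.72666047]), 'moment': array([-0.06056407,  0.07740029, -0.01546819]), 'gripper_force': 49.55762207508087, 'width': 0.04333357283324607}
[[-2.600e-02  9.997e-01  7.000e-04]
 [ 9.997e-01  2.600e-02  0.000e+00]
 [-0.000e+00  7.000e-04 -1.000e+00]]
```

Request:
{"fn": "send_rows", "kwargs": {"commands": [[4.0,[0.8,0,0],[0,0,0]],[4.0,[2.0,0,0],[0,0,0]],[4.0,[3.2,0,0],[0,0,0]],[4.0,[4.4,0,0],[0,0,0]],[4.0,[5.0,0,0],[0,0,0]]]}}

```text
time_s: 4.12
tcp_pos: [0.4883, -0.0785, 0.0371]
eef_rot: [-0.001, 0.697, 0.717, 0.0]
ft_force: [-0.4, -2.5, 2.6]
width: 0.0433
gripper_force: 49.3
```

Request:
{"fn": "send_rows", "kwargs": {"commands": [[4.0,[1.2,0,0],[0,0,0]],[4.0,[2.6,0,0],[0,0,0]],[4.0,[4.0,0,0],[0,0,0]],[4.0,[5.4,0,0],[0,0,0]],[4.0,[6.5,0,0],[0,0,0]]]}}

```text
time_s: 4.53
tcp_pos: [0.4852, -0.0129, 0.0365]
eef_rot: [-0.002, 0.697, 0.717, -0.0]
ft_force: [0.4, 0.7, -1.4]
width: 0.043
gripper_force: 48.7
```

Request:
{"fn": "send_rows", "kwargs": {"commands": [[4.0,[0.5,0,0],[0,0,0]],[4.0,[0.5,0,0],[0,0,0]],[4.0,[0.5,0,0],[0,0,0]]]}}

```text
time_s: 4.78
tcp_pos: [0.4862, -0.0113, 0.0371]
eef_rot: [-0.0, 0.698, 0.716, -0.0]
ft_force: [-0.2, -0.5, -1.1]
width: 0.0431
gripper_force: 48.7
```

```bash
python3 - <<'E'
from plan import *
s=sense();print(s['tcp_pos'],s['q'],s['ft_force'],s['moment'])
plan([([.485,.01,.09],1.5,4),([.453,.12,.09],91.5,4)])
c=grab('side'); t=grab('top')
cv2.imwrite('pics/out.png',np.hstack([cv2.resize(x['frame'][a:b,d:e,::-1],(390,390)) for x,a,b,d,e in((t,180,340,220,380),(c,160,320,210,370))]))
E
```

```text
[ 0.48624678 -0.01125111  0.03711288] [-0.20329957  0.72277809  0.27431504  2.08650826 -0.48547239  0.39345194
  0.48491225] [-0.18975989 -0.51809633 -1.10905679] [ 0.0092065  -0.00414432 -0.01416827]
[[4,[1.1,0,-2.6],[0,0.0,0.0]],[4,[2.1,-0.1,-5.3],[0,0.0,0.0]],[4,[2.9,-0.3,-5.3],[0,0.0,-0.11]],[4,[3.7,-0.5,-5.3],[0,0.0,-0.22]],[4,[4.5,-0.7,-5.3],[0,0.0,-0.34]]]
[[4,[0.8,0.1,0.0],[0,0,-0.11]],[4,[1.6,0.1,0.0],[0,0,-0.22]],[4,[2.4,0.2,0.0],[0,0,-0.33]],[4,[3.3,0.3,0.0],[0,0,-0.44]],[4,[4.1,0.3,0.0],[0,0,-0.56]]]
[[4,[0.6,0.5,0.0],[0,0,-0.11]],[4,[1.3,1.0,0.0],[0,0,-0.22]],[4,[1.9,1.5,0.0],[0,0,-0.33]],[4,[2.6,2.0,0.0],[0,0,-0.45]],[4,[3.2,2.5,0.0],[0,0,-0.56]]]
[[4,[0.3,0.8,0.0],[0,-0.001,-0.11]]]
end [0.4533 0.1203 0.0901] 91.48
```

View pics/out.png

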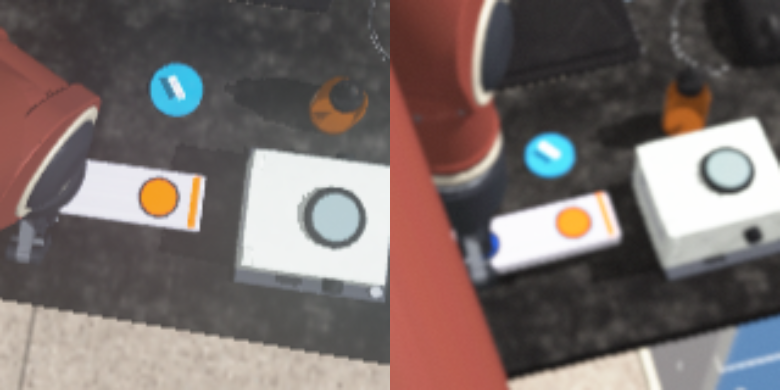

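The slider is out of the slot. Its orange end is at about (200,200) in the left crop, clear of the mouth, and it's held at the blue end. Next I lift and turn it 90°.

Request:
{"fn": "send_rows", "kwargs": {"commands": [[4,[1.1,0,-2.6],[0,0,0]],[4,[2.1,-0.1,-5.3],[0,0,0]],[4,[2.9,-0.3,-5.3],[0,0,-0.11]],[4,[3.7,-0.5,-5.3],[0,0,-0.22]],[4,[4.5,-0.7,-5.3],[0,0,-0.34]]]}}

```text
time_s: 5.3
tcp_pos: [0.4785, 0.0327, 0.0909]
eef_rot: [0.001, 0.565, 0.825, 0.0]
ft_force: [-0.6, -0.3, -1.7]
width: 0.0431
gripper_force: 48.8
```

Request:
{"fn": "send_rows", "kwargs": {"commands": [[4,[0.8,0.1,0],[0,0,-0.11]],[4,[1.6,0.1,0],[0,0,-0.22]],[4,[2.4,0.2,0],[0,0,-0.33]],[4,[3.3,0.3,0],[0,0,-0.44]],[4,[4.1,0.3,0],[0,0,-0.56]]]}}

```text
time_s: 5.72
tcp_pos: [0.4665, 0.072, 0.0904]
eef_rot: [0.0, 0.315, 0.949, -0.0]
ft_force: [-0.2, -0.4, -1.2]
width: 0.0434
gripper_force: 48.8
```

Request:
{"fn": "send_rows", "kwargs": {"commands": [[4,[0.6,0.5,0],[0,0,-0.11]],[4,[1.3,1.0,0],[0,0,-0.22]],[4,[1.9,1.5,0],[0,0,-0.33]],[4,[2.6,2.0,0],[0,0,-0.45]],[4,[3.2,2.5,0],[0,0,-0.56]]]}}

```text
time_s: 6.13
tcp_pos: [0.4558, 0.1109, 0.0903]
eef_rot: [-0.0, 0.041, 0.999, -0.0]
ft_force: [-0.3, -0.2, -2.6]
width: 0.0431
gripper_force: 48.8
```

Request:
{"fn": "send_rows", "kwargs": {"commands": [[4,[0.3,0.8,0],[0,0,-0.11]],[4,[0.3,0.8,0],[0,0,-0.11]],[4,[0.3,0.8,0],[0,0,-0.11]]]}}

```text
time_s: 6.38
tcp_pos: [0.4537, 0.1193, 0.0903]
eef_rot: [-0.0, -0.011, 1.0, -0.0]
ft_force: [0.4, 0.5, -2.6]
width: 0.0431
gripper_force: 48.8
```

```bash
python3 - <<'E'
from plan import *
s=sense();print(s['tcp_pos'],s['q'],s['ft_force'],s['moment'],s['width'])
for n in('top','side'):
    c=grab(n);P=cloud(c);hsv=cv2.cvtColor(c['frame'],cv2.COLOR_RGB2HSV)
    m=(c['frame'].min(-1)>140)&(abs(P[...,2]-.097)<.03)&(abs(P[...,0]-.52)<.12)&(abs(P[...,1]-.12)<.07)
    q=P[m]; A=np.c_[q,np.ones(len(q))]; 
    if len(q)>50:
        k=np.linalg.lstsq(np.c_[q[:,:2],np.ones(len(q))],q[:,2],rcond=None)[0]
        print(n,len(q),'z slope',k,q.min(0),q.max(0),cv2.minAreaRect(q[:,:2].astype(np.float32)*1000))
E
```

```text
[0.45366922 0.11925318 0.09028598] [-0.27831192  0.58770747 -0.03723869  2.09789603  0.04760441  0.45717422
  1.24016757] [ 0.37745342  0.51920034 -2.60849301] [-0.04086743  0.06052702 -0.00703179] 0.043104226928416436
top 1007 z slope [-0.00578842  0.06265147  0.09307205] [0.42817887 0.09025377 0.07805481] [0.57804508 0.14329646 0.12265612] ((502.8204650878906, 117.70696258544922), (150.1390838623047, 46.64044189453125), 4.023535251617432)
```

Request:
{"fn": "send_rows", "kwargs": {"commands": [[4,[0,0,2.5],[0,0,0]],[4,[0,0,4.6],[0,0,0]],[4,[0,0,6.0],[0,0,0]],[4,[0,0,6.8],[0,0,0]],[4,[0,0,7.0],[0,0,0]]]}}

```text
time_s: 6.9
tcp_pos: [0.4531, 0.1192, 0.0191]
eef_rot: [-0.001, -0.012, 1.0, -0.001]
ft_force: [-0.0, -0.1, -2.5]
width: 0.0432
gripper_force: 48.8
```

Request:
{"fn": "send_rows", "kwargs": {"commands": [[4,[0,0,0],[0,0,0]],[4,[0,0,0],[0,0,0]]], "newtons": 20}}

```text
time_s: 7.07
tcp_pos: [0.4542, 0.12, 0.0208]
eef_rot: [0.001, -0.012, 1.0, -0.0]
ft_force: [0.3, 0.5, -2.1]
width: 0.0431
gripper_force: 48.8
```

Request:
{"fn": "send_rows", "kwargs": {"commands": [[4,[0,0,0.15],[0,0,0]],[4,[0,0,0.25],[0,0,0]],[4,[0,0,0.3],[0,0,0]],[4,[0,0,0.3],[0,0,0]]]}}

```text
time_s: 7.4
tcp_pos: [0.4537, 0.1202, 0.0176]
eef_rot: [0.0, -0.013, 1.0, 0.0]
ft_force: [-0.0, -0.1, -1.7]
width: 0.0435
gripper_force: 48.8
```

Request:
{"fn": "send_rows", "kwargs": {"commands": [[4,[0,0,0.1],[0,0,0]],[4,[0,0,0.1],[0,0,0]],[4,[0,0,0.1],[0,0,0]]]}}

```text
time_s: 7.65
tcp_pos: [0.4536, 0.1202, 0.0163]
eef_rot: [-0.0, -0.013, 1.0, -0.0]
ft_force: [-0.6, -0.1, -1.5]
width: 0.0431
gripper_force: 48.8
```

Request:
{"fn": "send_rows", "kwargs": {"commands": [[4,[0,0,0.1],[0,0,0]],[4,[0,0,0.1],[0,0,0]],[4,[0,0,0.1],[0,0,0]]]}}

```text
time_s: 7.9
tcp_pos: [0.4537, 0.1202, 0.0153]
eef_rot: [0.0, -0.013, 1.0, 0.0]
ft_force: [0.1, 1.0, -1.9]
width: 0.0427
gripper_force: 49.1
```

Request:
{"fn": "send_rows", "kwargs": {"commands": [[4,[0,0,0.1],[0,0,0]],[4,[0,0,0.1],[0,0,0]],[4,[0,0,0.1],[0,0,0]]]}}

```text
time_s: 8.15
tcp_pos: [0.4537, 0.1202, 0.0152]
eef_rot: [0.0, -0.013, 1.0, 0.0]
ft_force: [-0.5, 0.3, 7.7]
width: 0.0435
gripper_force: 54.1
```

Request:
{"fn": "send_rows", "kwargs": {"commands": [[4,[0,0,0.1],[0,0,0]],[4,[0,0,0.1],[0,0,0]],[4,[0,0,0.1],[0,0,0]]]}}

```text
time_s: 8.4
tcp_pos: [0.4537, 0.1202, 0.0152]
eef_rot: [0.001, -0.013, 1.0, 0.0]
ft_force: [-2.7, -1.3, 17.4]
width: 0.0431
gripper_force: 59.2
```

Request:
{"fn": "send_rows", "kwargs": {"commands": [[4,[0,0,0.1],[0,0,0]],[4,[0,0,0.1],[0,0,0]],[4,[0,0,0.1],[0,0,0]]]}}

```text
time_s: 8.65
tcp_pos: [0.4537, 0.1202, 0.0151]
eef_rot: [0.001, -0.013, 1.0, 0.0]
ft_force: [-4.9, -0.5, 26.5]
width: 0.0428
gripper_force: 64.3
```

Request:
{"fn": "send_rows", "kwargs": {"commands": [[4,[0,0,-0.3],[0,0,0]],[4,[0,0,-0.3],[0,0,0]],[4.6,[0,0,-0.3],[0,0,0]],[5.2,[0,0,-0.3],[0,0,0]],[6.0,[0,0,-0.3],[0,0,0]]]}}

```text
time_s: 9.07
tcp_pos: [0.4537, 0.1202, 0.015]
eef_rot: [-0.0, -0.013, 1.0, -0.0]
ft_force: [-0.6, -0.5, -0.3]
width: 0.0601
gripper_force: 0.0
```

Request:
{"fn": "send_rows", "kwargs": {"commands": [[7.5,[0,0,0],[0,0,0]],[8.5,[0,0,0],[0,0,0]],[8.5,[0,0,-2],[0,0,0]],[8.5,[0,0,-5],[0,0,0]],[8.5,[0,0,-8],[0,0,0]]]}}

```text
time_s: 9.48
tcp_pos: [0.4527, 0.1199, 0.0954]
eef_rot: [-0.002, -0.013, 1.0, -0.0]
ft_force: [0.8, 1.0, -1.0]
width: 0.085
gripper_force: 0.0
```

```bash
python3 - <<'E'
from plan import *
print(cur()[0])
plan([([.55,.12,.10],-88.5,8.5)])
E
```

```text
[0.45273888 0.11994198 0.09536802]
[[8.5,[-0.3,0,0],[0,0,0.11]],[8.5,[-0.7,0,0],[0,0,0.22]],[8.5,[-1.0,0,-0.1],[0,0,0.34]],[8.5,[-1.4,0,-0.1],[0,0,0.45]],[8.5,[-1.7,0,-0.1],[0,0,0.56]]]
[[8.5,[-0.4,0.2,0],[0,0,0.11]],[8.5,[-0.7,0.3,0],[0,0,0.23]],[8.5,[-0.9,0.5,0],[0,0,0.34]],[8.5,[-1.2,0.7,-0.1],[0,0,0.45]],[8.5,[-1.5,0.9,-0.1],[0,0,0.56]]]
[[8.5,[-0.2,0.3,0.0],[0,0,0.11]],[8.5,[-0.4,0.6,0],[0,0,0.23]],[8.5,[-0.5,0.9,0],[0,0.0,0.34]],[8.5,[-0.7,1.2,0],[0,0.0,0.45]],[8.5,[-0.9,1.5,-0.1],[0,0.0,0.56]]]
[[8.5,[0.1,0.4,0.0],[0,0.0,0.11]],[8.5,[0.1,0.7,0.0],[0,0.0,0.23]],[8.5,[0.2,1.0,0],[0,0.0,0.34]],[8.5,[0.2,1.4,0],[0,0.0,0.45]],[8.5,[0.2,1.7,-0.1],[0,0.0,0.56]]]
[[8.5,[0.2,0.3,0.0],[0,0.0,0.12]],[8.5,[0.4,0.6,0.0],[0,0.0,0.23]],[8.5,[0.7,0.9,0],[0,0.0,0.34]],[8.5,[0.9,1.1,0],[0,0.0,0.45]],[8.5,[1.1,1.4,0],[0,0.0,0.56]]]
[[8.5,[0.3,0.2,-0.1],[0.0,0.003,0.116]],[8.5,[0.6,0.3,-0.1],[0.0,0.003,0.229]],[8.5,[1.0,0.4,-0.1],[0.0,0.003,0.341]]]
end [0.5504 0.1202 0.1001] -88.52
```

Request:
{"fn": "send_rows", "kwargs": {"commands": [[8.5,[-0.3,0,0],[0,0,0.11]],[8.5,[-0.7,0,0],[0,0,0.22]],[8.5,[-1.0,0,-0.1],[0,0,0.34]],[8.5,[-1.4,0,-0.1],[0,0,0.45]],[8.5,[-1.7,0,-0.1],[0,0,0.56]]]}}

```text
time_s: 9.9
tcp_pos: [0.4708, 0.1207, 0.0964]
eef_rot: [0.0, 0.267, 0.964, 0.0]
ft_force: [-0.5, 0.3, -0.9]
width: 0.0846
gripper_force: 0.0
```

Request:
{"fn": "send_rows", "kwargs": {"commands": [[8.5,[-0.4,0.2,0],[0,0,0.11]],[8.5,[-0.7,0.3,0],[0,0,0.23]],[8.5,[-0.9,0.5,0],[0,0,0.34]],[8.5,[-1.2,0.7,-0.1],[0,0,0.45]],[8.5,[-1.5,0.9,-0.1],[0,0,0.56]]]}}

```text
time_s: 10.32
tcp_pos: [0.4881, 0.1208, 0.0972]
eef_rot: [-0.0, 0.523, 0.853, -0.0]
ft_force: [0.5, 0.3, -0.3]
width: 0.0852
gripper_force: 0.0
```

Request:
{"fn": "send_rows", "kwargs": {"commands": [[8.5,[-0.2,0.3,0],[0,0,0.11]],[8.5,[-0.4,0.6,0],[0,0,0.23]],[8.5,[-0.5,0.9,0],[0,0,0.34]],[8.5,[-0.7,1.2,0],[0,0,0.45]],[8.5,[-0.9,1.5,-0.1],[0,0,0.56]]]}}

```text
time_s: 10.73
tcp_pos: [0.5053, 0.1198, 0.0979]
eef_rot: [-0.0, 0.738, 0.675, -0.0]
ft_force: [-0.4, 0.3, 0.4]
width: 0.085
gripper_force: 0.0
```

Request:
{"fn": "send_rows", "kwargs": {"commands": [[8.5,[0.1,0.4,0],[0,0,0.11]],[8.5,[0.1,0.7,0],[0,0,0.23]],[8.5,[0.2,1.0,0],[0,0,0.34]],[8.5,[0.2,1.4,0],[0,0,0.45]],[8.5,[0.2,1.7,-0.1],[0,0,0.56]]]}}

```text
time_s: 11.15
tcp_pos: [0.5226, 0.1204, 0.0989]
eef_rot: [-0.0, 0.896, 0.445, -0.0]
ft_force: [0.6, -0.4, 0.1]
width: 0.0851
gripper_force: 0.0
```

Request:
{"fn": "send_rows", "kwargs": {"commands": [[8.5,[0.2,0.3,0],[0,0,0.12]],[8.5,[0.4,0.6,0],[0,0,0.23]],[8.5,[0.7,0.9,0],[0,0,0.34]],[8.5,[0.9,1.1,0],[0,0,0.45]],[8.5,[1.1,1.4,0],[0,0,0.56]]]}}

```text
time_s: 11.57
tcp_pos: [0.5402, 0.1211, 0.0989]
eef_rot: [-0.0, 0.984, 0.18, -0.0]
ft_force: [0.4, 0.3, 0.2]
width: 0.0849
gripper_force: 0.0
```

Request:
{"fn": "send_rows", "kwargs": {"commands": [[8.5,[0.3,0.2,-0.1],[0,0,0.116]],[8.5,[0.6,0.3,-0.1],[0,0,0.229]],[8.5,[1.0,0.4,-0.1],[0,0,0.341]],[8.5,[1.0,0.4,-0.1],[0,0,0.341]]]}}

```text
time_s: 11.9
tcp_pos: [0.5516, 0.1209, 0.0996]
eef_rot: [0.0, 1.0, 0.013, -0.0]
ft_force: [-0.5, 0.2, -1.5]
width: 0.0851
gripper_force: 0.0
```

```bash
python3 - <<'E'
from plan import *
s=sense();print(s['tcp_pos'],s['q'])
for n in('top','side'):
    c=grab(n);P=cloud(c)
    m=(c['frame'].min(-1)>130)&(abs(P[...,2]-.016)<.006)&(abs(P[...,0]-.51)<.12)&(abs(P[...,1]-.12)<.07)
    q=P[m]; print(n,len(q))
    if len(q)>50: print(np.median(q[:,2]),cv2.minAreaRect(q[:,:2].astype(np.float32)*1000))
    u=proj(c,[.5,.12,.02]).astype(int); print(u)
    cv2.imwrite(f'pics/d_{n}.png',cv2.resize(c['frame'][max(u[1]-70,0):u[1]+70,max(u[0]-70,0):u[0]+70,::-1],(390,390)))
cv2.imwrite('pics/table.png',np.hstack([cv2.imread(f'pics/d_{n}.png') for n in('top','side')]))
E
```

```text
[0.55155763 0.12091231 0.09964801] [-0.75274343  0.83357146  0.85473624  1.8460265  -0.82474883  0.86243247
 -1.02708089]
top 1065
0.01587866976244584 ((529.427734375, 122.42881774902344), (203.14646911621094, 47.04530334472656), 2.9598045349121094)
[176 238]
side 1187
0.01677491423898787 ((527.533935546875, 128.0723876953125), (210.18426513671875, 71.08058166503906), 13.291546821594238)
[180 274]
```

View pics/table.png

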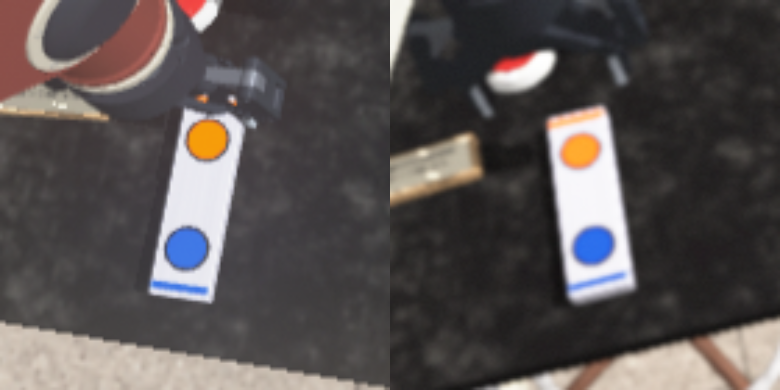

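The slider lies flat on the worktop, face up, blue end towards the robot. In the left crop the windows are at (208,140) orange and (187,248) blue. I'll get its pose from the windows and the end edges.

```bash
cat > pose.py <<'E'
from plan import *
def windows(c,z,roi):
    hsv=cv2.cvtColor(c['frame'],cv2.COLOR_RGB2HSV).astype(int); r=[]
    for lo,hi in((105,130),(8,25)):
        b=((hsv[...,0]>lo)&(hsv[...,0]<hi)&(hsv[...,1]>130)&(hsv[...,2]>120)).astype(np.uint8)
        M=np.zeros_like(b);M[roi]=1;nl,l,st,ce=cv2.connectedComponentsWithStats(b*M)
        i=1+np.argmax(st[1:,4]); r.append(onz(c,*ce[i],z)[:2]); print('  area',st[i,4])
    return r
E
python3 - <<'E'
from pose import *
for n,(u,v) in(('top',(176,238)),('side',(180,274))):
    c=load(n); b,o=windows(c,.016,np.s_[v-70:v+70,u-40:u+40]); d=o-b
    print(n,b,o,'dist',np.linalg.norm(d),'yaw',np.degrees(np.arctan2(d[1],d[0])),'mid',(b+o)/2)
E
```

```text
area 164
  area 165
top [0.4637904  0.12067201] [0.54373374 0.12294286] dist 0.07997558914303149 yaw 1.627089748607227 mid [0.50376207 0.12180743]
  area 140
  area 119
side [0.46215392 0.12078979] [0.54232804 0.1225781 ] dist 0.08019406267399475 yaw 1.2777899557357941 mid [0.50224098 0.12168395]
```

Request:
{"fn": "send_rows", "kwargs": {"commands": [[8.5,[0,-0.2,2.5],[0,0,0]],[8.5,[0,-0.2,5],[0,0,0]],[8.5,[0,-0.2,7],[0,0,0]],[8.5,[0,-0.2,8],[0,0,0]],[8.5,[0,-0.2,8.2],[0,0,0]]]}}

```text
time_s: 12.42
tcp_pos: [0.5497, 0.1225, 0.0165]
eef_rot: [-0.0, 1.0, 0.014, -0.002]
ft_force: [0.5, -0.2, -0.8]
width: 0.085
gripper_force: 0.0
```

Request:
{"fn": "send_rows", "kwargs": {"commands": [[6,[0,0,0],[0,0,0]],[5.2,[0,0,0],[0,0,0]],[5.2,[0,0,0],[0,0,0]],[5.2,[0,0,0],[0,0,0]]], "newtons": 45}}

```text
time_s: 12.75
tcp_pos: [0.5519, 0.1224, 0.0194]
eef_rot: [-0.0, 1.0, 0.013, 0.001]
ft_force: [-0.4, -0.5, -0.1]
width: 0.0517
gripper_force: 0.0
```

Request:
{"fn": "send_rows", "kwargs": {"commands": [[4,[0,0,0],[0,0,0]],[4,[0,0,0],[0,0,0]],[4,[0,0,0],[0,0,0]],[4,[0,0,0],[0,0,0]]]}}

```text
time_s: 13.08
tcp_pos: [0.5519, 0.1225, 0.0195]
eef_rot: [-0.0, 1.0, 0.013, 0.001]
ft_force: [-0.8, 0.2, 6.4]
width: 0.0429
gripper_force: 47.2
```

```bash
python3 - <<'E'
from plan import *
s=sense();print(s['tcp_pos'],s['ft_force'],s['width'],s['gripper_force'])
p,R=cur(); print(R.round(4))
E
```

```text
[0.55188652 0.1224625  0.0194682 ] [-0.81608308  0.2138077   6.37979442] 0.042935009848950455 47.20758140087128
[[ 9.997e-01  2.590e-02  1.800e-03]
 [ 2.590e-02 -9.997e-01  6.000e-04]
 [ 1.800e-03 -6.000e-04 -1.000e+00]]
```

```bash
python3 - <<'E'
from plan import *
plan([([.55,.1224,.075],-88.5,4),([.4862,.01,.08],1.5,4)])
E
```

```text
[[4,[-0.1,0,-2.8],[0,0,0]],[4,[-0.2,0,-5.6],[0,0,0]],[4,[-0.7,0.8,-5.6],[0,0,-0.11]],[4,[-1.1,1.6,-5.6],[0,0,-0.22]],[4,[-1.6,2.4,-5.7],[0,0,-0.34]]]
[[4,[-0.7,0.6,0],[0.0,0,-0.11]],[4,[-1.4,1.1,0],[0.0,0,-0.22]],[4,[-2.1,1.7,-0.1],[0.0,0,-0.33]],[4,[-2.8,2.3,-0.1],[0.0,0,-0.45]],[4,[-3.6,2.9,-0.1],[0.0,0,-0.56]]]
[[4,[-0.9,0.1,-0.1],[0.0,0,-0.11]],[4,[-1.8,0.3,-0.1],[0.0,0,-0.22]],[4,[-2.7,0.4,-0.2],[0.0,0,-0.33]],[4,[-3.6,0.5,-0.2],[0.0,0,-0.45]],[4,[-4.5,0.6,-0.2],[0.0,0,-0.56]]]
[[4,[-0.9,-0.4,-0.1],[0.002,-0.001,-0.111]]]
end [0.4862 0.0099 0.0803] 1.5
```

Request:
{"fn": "send_rows", "kwargs": {"commands": [[4,[-0.1,0,-2.8],[0,0,0]],[4,[-0.2,0,-5.6],[0,0,0]],[4,[-0.7,0.8,-5.6],[0,0,-0.11]],[4,[-1.1,1.6,-5.6],[0,0,-0.22]],[4,[-1.6,2.4,-5.7],[0,0,-0.34]]]}}

```text
time_s: 13.5
tcp_pos: [0.5356, 0.0982, 0.0754]
eef_rot: [0.0, 0.983, 0.185, 0.0]
ft_force: [-0.3, 0.7, -2.2]
width: 0.0427
gripper_force: 46.9
```

Request:
{"fn": "send_rows", "kwargs": {"commands": [[4,[-0.7,0.6,0],[0,0,-0.11]],[4,[-1.4,1.1,0],[0,0,-0.22]],[4,[-2.1,1.7,-0.1],[0,0,-0.33]],[4,[-2.8,2.3,-0.1],[0,0,-0.45]],[4,[-3.6,2.9,-0.1],[0,0,-0.56]]]}}

```text
time_s: 13.92
tcp_pos: [0.5122, 0.0578, 0.0762]
eef_rot: [0.0, 0.893, 0.449, -0.0]
ft_force: [-0.2, -0.5, -1.4]
width: 0.0428
gripper_force: 46.9
```

Request:
{"fn": "send_rows", "kwargs": {"commands": [[4,[-0.9,0.1,-0.1],[0,0,-0.11]],[4,[-1.8,0.3,-0.1],[0,0,-0.22]],[4,[-2.7,0.4,-0.2],[0,0,-0.33]],[4,[-3.6,0.5,-0.2],[0,0,-0.45]],[4,[-4.5,0.6,-0.2],[0,0,-0.56]]]}}

```text
time_s: 14.33
tcp_pos: [0.4898, 0.0181, 0.0782]
eef_rot: [-0.0, 0.735, 0.679, -0.0]
ft_force: [-0.3, 0.2, -1.5]
width: 0.0426
gripper_force: 46.9
```

Request:
{"fn": "send_rows", "kwargs": {"commands": [[4,[-0.9,-0.4,-0.1],[0.002,-0.001,-0.111]],[4,[-0.9,-0.4,-0.1],[0.002,-0.001,-0.111]],[4,[-0.9,-0.4,-0.1],[0.002,-0.001,-0.111]]]}}

```text
time_s: 14.58
tcp_pos: [0.4853, 0.0095, 0.0793]
eef_rot: [-0.001, 0.699, 0.715, -0.001]
ft_force: [-0.7, 0.1, -0.6]
width: 0.0428
gripper_force: 46.9
```

```bash
python3 - <<'E'
from pose import *
s=sense();print(s['tcp_pos'],s['q'],s['ft_force'],s['width'])
p,R=cur(); print(R.round(4))
for n in('top','side'):
    c=grab(n);P=cloud(c)
    u,v=proj(c,[.49,-.06,.076]).astype(int)
    m=(c['frame'].min(-1)>140)&(abs(P[...,2]-.077)<.012)&(abs(P[...,0]-.489)<.04)&(P[...,1]>-.13)&(P[...,1]<.05)
    q=P[m]; k=np.linalg.lstsq(np.c_[q[:,:2]-[.488,-.08],np.ones(len(q))],q[:,2],rcond=None)[0]
    print(n,len(q),'plane',k,cv2.minAreaRect(q[:,:2].astype(np.float32)*1000),q[:,1].min())
    cv2.imwrite(f'pics/d_{n}.png',cv2.resize(c['frame'][v-70:v+70,u-70:u+70,::-1],(390,390)))
cv2.imwrite('pics/pre.png',np.hstack([cv2.imread(f'pics/d_{n}.png') for n in('top','side')]))
plan([([.4865,-.012,.0505],1.5,4)],step=.02)
E
```

```text
[0.48533937 0.00947534 0.0793263 ] [-0.30186959  0.65087576  0.35618954  2.06799403 -0.45509127  0.49989674
  0.41379513] [-0.72527296  0.10318034 -0.59502573] 0.042835310066808574
[[-2.170e-02  9.998e-01 -2.300e-03]
 [ 9.998e-01  2.170e-02 -6.000e-04]
 [-6.000e-04 -2.400e-03 -1.000e+00]]
top 1013 plane [-0.00357979  0.00522467  0.07554436] ((486.17926025390625, -57.823463439941406), (47.3203125, 114.4306869506836), 3.428959608078003) -0.11466335365272343
side 1039 plane [0.05987864 0.00770618 0.07580987] ((483.66876220703125, -38.0277099609375), (46.083709716796875, 149.59783935546875), 1.4231905937194824) -0.11283343717428548
[[4,[-1.1,0.0,1.4],[-0.002,0.0,-0.001]],[4,[-2.3,0.0,2.9],[-0.002,0.0,-0.002]]]
end [ 0.4863 -0.0125  0.0502] 1.52
```

View pics/pre.png

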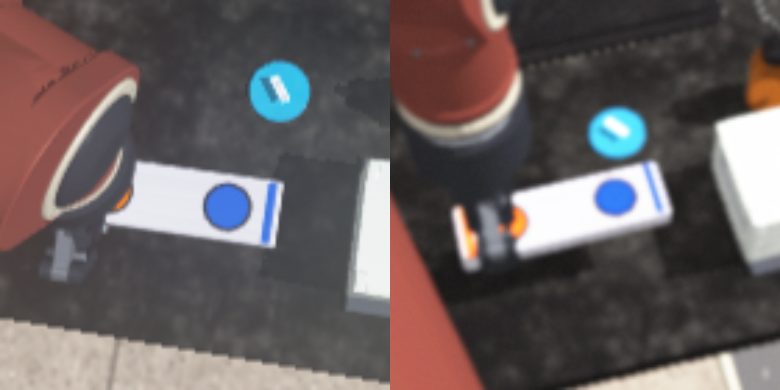

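The slider is held level at the orange end with the blue end towards the mouth (blue stripe at (270,213) in the left crop). Its blue end is at y≈-0.114, which matches the plan.

Request:
{"fn": "send_rows", "kwargs": {"commands": [[4,[-0.8,0,1.0],[0,0,-0.001]],[4,[-1.6,0,2.0],[0,0,-0.002]],[4,[-2.2,0,2.8],[0,0,-0.002]],[4,[-2.2,0,2.9],[0,0,-0.002]],[4,[-2.2,0,2.9],[0,0,-0.002]]]}}

```text
time_s: 15.1
tcp_pos: [0.4858, -0.012, 0.0497]
eef_rot: [-0.001, 0.697, 0.717, -0.002]
ft_force: [-0.1, -0.2, -1.8]
width: 0.0423
gripper_force: 46.9
```

Request:
{"fn": "send_rows", "kwargs": {"commands": [[4,[0,0,0],[0,0,0]],[4,[0,0,0],[0,0,0]]]}}

```text
time_s: 15.27
tcp_pos: [0.4864, -0.0114, 0.0506]
eef_rot: [-0.0, 0.697, 0.717, -0.001]
ft_force: [0.3, 0.1, -1.7]
width: 0.0432
gripper_force: 46.9
```

```bash
python3 - <<'E'
from plan import *
s=sense();p,R=cur();print(p,R.round(4).tolist(),s['ft_force'],'line x',.4899-.026*(p[1]+.1314))
plan([([.4876,-.042,.0503],1.5,4)],step=.01)
E
```

```text
[ 0.48641943 -0.01139519  0.05061274] [[-0.0289, 0.9996, -0.0014], [0.9996, 0.0289, -0.0005], [-0.0005, -0.0015, -1.0]] [ 0.27255764  0.11904213 -1.73756744] line x 0.48677987487239005
[[4,[-0.8,0.0,0.0],[-0.001,0.0,0.001]],[4,[-1.5,0.0,0.0],[-0.001,0.0,0.001]],[4,[-2.3,0.0,0.0],[-0.001,0.0,0.002]],[4,[-3.1,0.0,0.0],[-0.001,0.0,0.003]]]
end [ 0.4873 -0.0424  0.0506] 1.48
```

Request:
{"fn": "send_rows", "kwargs": {"commands": [[4,[-1.0,0.03,0],[0,0,0.003]],[4,[-2.0,0.03,0],[0,0,0.003]],[4,[-3.0,0.03,0],[0,0,0.003]],[4,[-3.6,0.03,0],[0,0,0.003]],[4,[-4.0,0.03,0],[0,0,0.003]]]}}

```text
time_s: 15.68
tcp_pos: [0.4875, -0.0543, 0.0506]
eef_rot: [0.0, 0.699, 0.715, -0.001]
ft_force: [0.4, 1.3, -2.1]
width: 0.0428
gripper_force: 46.9
```

Request:
{"fn": "send_rows", "kwargs": {"commands": [[4,[-0.4,0,0],[0,0,0]],[4,[-0.8,0,0],[0,0,0]],[4,[-1.2,0,0],[0,0,0]],[4,[-1.2,0,0],[0,0,0]]]}}

```text
time_s: 16.02
tcp_pos: [0.4878, -0.0652, 0.0504]
eef_rot: [-0.0, 0.699, 0.715, -0.001]
ft_force: [0.1, 0.2, -1.1]
width: 0.0427
gripper_force: 46.9
```

```bash
python3 - <<'E'
from plan import *
s=sense();p,R=cur();print(p,R.round(4).tolist(),s['ft_force'],s['moment'],'line x',.4899-.026*(p[1]+.1314))
E
```

```text
[ 0.48782933 -0.06520049  0.05042549] [[-0.0238, 0.9997, -0.0018], [0.9997, 0.0238, -0.0017], [-0.0016, -0.0018, -1.0]] [ 0.14987218  0.20910464 -1.12009319] [ 0.02371912 -0.00577028 -0.01263155] line x 0.4881788127901293
```

Request:
{"fn": "send_rows", "kwargs": {"commands": [[4,[-0.8,0.03,0],[0,0,0]],[4,[-1.6,0.03,0],[0,0,0]],[4,[-2.4,0.03,0],[0,0,0]],[4,[-3.0,0.03,0],[0,0,0]],[4,[-3.0,0.03,0],[0,0,0]]]}}

```text
time_s: 16.43
tcp_pos: [0.4889, -0.0967, 0.0506]
eef_rot: [0.001, 0.699, 0.715, -0.001]
ft_force: [0.1, -1.2, -1.4]
width: 0.0424
gripper_force: 46.9
```

Request:
{"fn": "send_rows", "kwargs": {"commands": [[4,[-0.8,0,0],[0,0,0]],[4,[-1.5,0,0],[0,0,0]],[4,[-2.1,0,0],[0,0,0]],[4,[-2.4,0,0],[0,0,0]],[4,[-2.4,0,0],[0,0,0]]]}}

```text
time_s: 16.85
tcp_pos: [0.4894, -0.1195, 0.0505]
eef_rot: [-0.0, 0.699, 0.715, -0.001]
ft_force: [0.3, 0.6, -2.1]
width: 0.043
gripper_force: 46.9
```

```bash
python3 - <<'E'
from plan import *
s=sense();p,R=cur();print(p,R.round(4).tolist(),s['ft_force'],s['moment'],'line x',.4899-.026*(p[1]+.1314))
E
```

```text
[ 0.48942281 -0.11945291  0.05050604] [[-0.0233, 0.9997, -0.0018], [0.9997, 0.0233, -0.0018], [-0.0018, -0.0018, -1.0]] [ 0.29427175  0.58262173 -2.14237891] [ 0.09245869 -0.06144391  0.0099247 ] line x 0.489589375671242
```

Request:
{"fn": "send_rows", "kwargs": {"commands": [[4,[-0.3,0,0],[0,0,0]],[4,[-0.6,0,0],[0,0,0]],[4,[-0.9,0,0],[0,0,0]],[4,[-1.1,0,0],[0,0,0]],[4,[-1.1,0,0],[0,0,0]]]}}

```text
time_s: 17.27
tcp_pos: [0.4897, -0.1298, 0.0505]
eef_rot: [-0.0, 0.698, 0.716, -0.001]
ft_force: [0.7, 0.1, -2.7]
width: 0.0429
gripper_force: 46.9
```

Request:
{"fn": "send_rows", "kwargs": {"commands": [[4,[-0.1,0,0],[0,0,0]],[4,[-0.2,0,0],[0,0,0]],[4,[-0.2,0,0],[0,0,0]]]}}

```text
time_s: 17.52
tcp_pos: [0.4898, -0.1312, 0.0505]
eef_rot: [-0.0, 0.698, 0.716, -0.001]
ft_force: [-0.3, -0.1, -2.0]
width: 0.0428
gripper_force: 46.9
```

Request:
{"fn": "send_rows", "kwargs": {"commands": [[4,[-0.1,0,0],[0,0,0]],[4,[-0.2,0,0],[0,0,0]],[4,[-0.2,0,0],[0,0,0]]]}}

```text
time_s: 17.77
tcp_pos: [0.4898, -0.1334, 0.0505]
eef_rot: [-0.0, 0.698, 0.716, -0.001]
ft_force: [-0.6, 0.1, -1.4]
width: 0.0427
gripper_force: 46.9
```

Request:
{"fn": "send_rows", "kwargs": {"commands": [[4,[-0.1,0,0],[0,0,0]],[4,[-0.2,0,0],[0,0,0]],[4,[-0.2,0,0],[0,0,0]]]}}

```text
time_s: 18.02
tcp_pos: [0.4899, -0.1355, 0.0505]
eef_rot: [-0.0, 0.698, 0.716, -0.001]
ft_force: [0.2, -0.9, -2.0]
width: 0.0429
gripper_force: 46.9
```

Request:
{"fn": "send_rows", "kwargs": {"commands": [[4,[-0.1,0,0],[0,0,0]],[4,[-0.1,0,0],[0,0,0]],[4,[-0.1,0,0],[0,0,0]]]}}

```text
time_s: 18.27
tcp_pos: [0.4899, -0.1361, 0.0505]
eef_rot: [-0.0, 0.698, 0.716, -0.001]
ft_force: [0.0, -0.5, -1.0]
width: 0.0427
gripper_force: 46.9
```

Request:
{"fn": "send_rows", "kwargs": {"commands": [[4,[-0.1,0,0],[0,0,0]],[4,[-0.1,0,0],[0,0,0]],[4,[-0.1,0,0],[0,0,0]]]}}

```text
time_s: 18.52
tcp_pos: [0.4899, -0.1372, 0.0504]
eef_rot: [-0.0, 0.698, 0.716, -0.001]
ft_force: [-0.4, 0.2, -1.4]
width: 0.0427
gripper_force: 46.9
```

Request:
{"fn": "send_rows", "kwargs": {"commands": [[4,[-0.1,0,0],[0,0,0]],[4,[-0.1,0,0],[0,0,0]],[4,[-0.1,0,0],[0,0,0]]]}}

```text
time_s: 18.77
tcp_pos: [0.49, -0.1382, 0.0505]
eef_rot: [-0.0, 0.698, 0.716, -0.001]
ft_force: [0.1, 0.6, -1.9]
width: 0.0432
gripper_force: 46.9
```

Request:
{"fn": "send_rows", "kwargs": {"commands": [[4,[-0.1,0,0],[0,0,0]],[4,[-0.1,0,0],[0,0,0]],[4,[-0.1,0,0],[0,0,0]]]}}

```text
time_s: 19.02
tcp_pos: [0.49, -0.1392, 0.0505]
eef_rot: [-0.0, 0.698, 0.716, -0.001]
ft_force: [-0.0, 0.3, -1.1]
width: 0.0429
gripper_force: 46.9
```

Request:
{"fn": "send_rows", "kwargs": {"commands": [[4,[-0.1,0,0],[0,0,0]],[4,[-0.1,0,0],[0,0,0]],[4,[-0.1,0,0],[0,0,0]]]}}

```text
time_s: 19.27
tcp_pos: [0.49, -0.1402, 0.0505]
eef_rot: [-0.0, 0.698, 0.716, -0.001]
ft_force: [0.3, -0.1, -2.1]
width: 0.0428
gripper_force: 46.9
```

Request:
{"fn": "send_rows", "kwargs": {"commands": [[4,[-0.1,0,0],[0,0,0]],[4,[-0.1,0,0],[0,0,0]],[4,[-0.1,0,0],[0,0,0]]]}}

```text
time_s: 19.52
tcp_pos: [0.49, -0.1412, 0.0504]
eef_rot: [-0.0, 0.698, 0.716, -0.001]
ft_force: [0.3, 0.4, -0.2]
width: 0.0431
gripper_force: 46.9
```

Request:
{"fn": "send_rows", "kwargs": {"commands": [[4,[-0.1,0,0],[0,0,0]],[4,[-0.1,0,0],[0,0,0]],[4,[-0.1,0,0],[0,0,0]]]}}

```text
time_s: 19.77
tcp_pos: [0.49, -0.1422, 0.0505]
eef_rot: [-0.0, 0.698, 0.716, -0.001]
ft_force: [-0.3, 0.0, -2.4]
width: 0.0428
gripper_force: 46.9
```

Request:
{"fn": "send_rows", "kwargs": {"commands": [[4,[-0.1,0,0],[0,0,0]],[4,[-0.1,0,0],[0,0,0]],[4,[-0.1,0,0],[0,0,0]]]}}

```text
time_s: 20.02
tcp_pos: [0.4901, -0.1432, 0.0505]
eef_rot: [-0.0, 0.698, 0.716, -0.001]
ft_force: [-0.4, -0.5, -1.6]
width: 0.0429
gripper_force: 46.9
```

Request:
{"fn": "send_rows", "kwargs": {"commands": [[4,[-0.1,0,0],[0,0,0]],[4,[-0.1,0,0],[0,0,0]],[4,[-0.1,0,0],[0,0,0]]]}}

```text
time_s: 20.27
tcp_pos: [0.49, -0.1433, 0.0504]
eef_rot: [-0.001, 0.698, 0.716, -0.001]
ft_force: [-0.3, 2.1, -1.5]
width: 0.0424
gripper_force: 46.9
```

Contact is starting: the TCP has stalled and there is +y force. I'll press a little more.

Request:
{"fn": "send_rows", "kwargs": {"commands": [[4,[-0.1,0,0],[0,0,0]],[4,[-0.1,0,0],[0,0,0]],[4,[-0.1,0,0],[0,0,0]]]}}

```text
time_s: 20.52
tcp_pos: [0.4899, -0.1434, 0.0503]
eef_rot: [-0.002, 0.698, 0.716, -0.001]
ft_force: [1.4, 5.4, -0.5]
width: 0.0429
gripper_force: 47.0
```

Request:
{"fn": "send_rows", "kwargs": {"commands": [[4,[-0.1,0,0],[0,0,0]],[4,[-0.2,0,0],[0,0,0]],[4,[-0.2,0,0],[0,0,0]],[4,[-0.2,0,0],[0,0,0]]]}}

```text
time_s: 20.85
tcp_pos: [0.4898, -0.1434, 0.0501]
eef_rot: [-0.003, 0.697, 0.717, 0.0]
ft_force: [-0.6, 8.1, -1.3]
width: 0.0429
gripper_force: 47.1
```

```bash
python3 - <<'E'
from plan import *
s=sense();p,R=cur();print(p,R.round(4).tolist(),s['ft_force'],s['moment'])
E
```

```text
[ 0.48976964 -0.14343752  0.05013298] [[-0.0277, 0.9996, -0.0044], [0.9996, 0.0277, 0.0045], [0.0047, -0.0043, -1.0]] [-0.56279799  8.12267332 -1.28912383] [ 1.72513303 -0.05277384  0.01939943]
```

Request:
{"fn": "send_rows", "kwargs": {"commands": [[4,[-0.1,0,0],[0,0,0]],[4,[-0.2,0,0],[0,0,0]],[4,[-0.2,0,0],[0,0,0]],[4,[-0.2,0,0],[0,0,0]]]}}

```text
time_s: 21.18
tcp_pos: [0.4896, -0.1435, 0.05]
eef_rot: [-0.005, 0.697, 0.717, 0.001]
ft_force: [-0.5, 11.8, 0.2]
width: 0.0427
gripper_force: 47.1
```

Request:
{"fn": "send_rows", "kwargs": {"commands": [[4,[0.3,0,0],[0,0,0]],[4,[0.5,0,0],[0,0,0]],[4,[0.5,0,0],[0,0,0]]]}}

```text
time_s: 21.43
tcp_pos: [0.49, -0.1433, 0.0504]
eef_rot: [-0.001, 0.698, 0.716, -0.001]
ft_force: [0.3, 4.9, -3.0]
width: 0.0428
gripper_force: 46.9
```

Request:
{"fn": "send_rows", "kwargs": {"commands": [[4.8,[0,0,0],[0,0,0]],[5.6,[0,0,0],[0,0,0]],[6.6,[0,0,0],[0,0,0]],[7.4,[0,0,0],[0,0,0]],[7.4,[0,0,0],[0,0,0]]]}}

```text
time_s: 21.85
tcp_pos: [0.4903, -0.1452, 0.0507]
eef_rot: [0.0, 0.699, 0.715, -0.001]
ft_force: [-0.3, 0.1, -0.6]
width: 0.0741
gripper_force: 0.0
```

Request:
{"fn": "send_rows", "kwargs": {"commands": [[7.4,[0,0,-2],[0,0,0]],[7.4,[0,0,-5],[0,0,0]],[7.4,[0,0,-8],[0,0,0]],[7.4,[2,0,-11],[0,0,0]],[7.4,[5,0,-13],[0,0,0]]]}}

```text
time_s: 22.27
tcp_pos: [0.4901, -0.098, 0.1835]
eef_rot: [0.003, 0.701, 0.713, -0.001]
ft_force: [1.5, 1.1, 0.1]
width: 0.0737
gripper_force: 0.0
```

Request:
{"fn": "send_rows", "kwargs": {"commands": [[7.4,[4,0,0],[0,0,0]],[7.4,[8,0,0],[0,0,0]],[7.4,[12,0,0],[0,0,0]],[7.4,[15,0,0],[0,0,0]],[7.4,[15,0,0],[0,0,0]]]}}

```text
time_s: 22.68
tcp_pos: [0.4848, 0.0644, 0.1798]
eef_rot: [-0.002, 0.694, 0.72, 0.0]
ft_force: [-0.5, 0.2, 0.2]
width: 0.0743
gripper_force: 0.0
```

```bash
python3 - <<'E'
from pose import *
print(sense()['tcp_pos'],sense()['ft_force'])
for n in('top','side'):
    c=grab(n);P=cloud(c)
    u,v=proj(c,[.49,-.14,.046]).astype(int)
    m=(c['frame'].min(-1)>120)&(abs(P[...,2]-.046)<.006)&(abs(P[...,0]-.489)<.04)&(P[...,1]>-.165)&(P[...,1]<-.06)
    q=P[m]; k=np.linalg.lstsq(np.c_[q[:,:2]-[.488,-.14],np.ones(len(q))],q[:,2],rcond=None)[0]
    print(n,len(q),'plane',k,q.min(0),q.max(0),cv2.minAreaRect(q[:,:2].astype(np.float32)*1000))
    cv2.imwrite(f'pics/d_{n}.png',cv2.resize(c['frame'][v-70:v+70,u-70:u+70,::-1],(390,390)))
cv2.imwrite('pics/fin.png',np.hstack([cv2.imread(f'pics/d_{n}.png') for n in('top','side')]))
E
```

```text
[0.48481278 0.06440653 0.17978515] [-0.51074658  0.18542817  0.16802267]
top 311 plane [-0.00544396 -0.00792318  0.04606769] [ 0.46790082 -0.16460912  0.04163463] [ 0.51272725 -0.11665825  0.05060227] ((490.1600646972656, -141.09825134277344), (44.04659652709961, 48.016868591308594), 1.4219251871109009)
side 340 plane [0.03406874 0.00262229 0.04634116] [ 0.46430537 -0.1647369   0.04000553] [ 0.50954967 -0.11571184  0.0507841 ] ((487.0699768066406, -140.21372985839844), (45.161598205566406, 48.66585922241211), 0.6109155416488647)
```

View pics/fin.png

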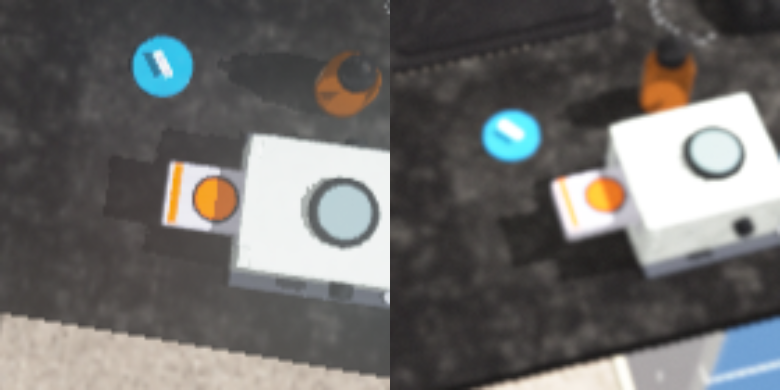

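The slider is seated blue end in and level, with about 53 mm showing at the orange end, so it sits about 97 mm deep. The gripper is clear and the bottle is where it was.

```bash
python3 -c "
from h import *
print(ticket.job_done())"
```

```text
the job is handed in; nothing more can be done
None
```

The slider was turned end for end, slid in blue end first, pressed on the stop with about 12 N (about 97 mm deep) and released. The job is handed in; no verdict came back.

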